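# Lock the levelling nut of a sprung sample platform with its knurled jam nut

## Task

The sample platform on the optical table has been levelled with the hex nuts on its three studs; two of them are already locked, but on the third stud the knurled lock nut is still up the thread, clear of its hex nut. Run that lock nut down (clockwise from above) onto the hex nut and tighten it against it to about 0.5 N m so that the pair stays locked, without letting the hex nut turn with it, since that would spoil the levelling. Do not disturb the two probe positioners or the multimeter, and let go when done.

Things in the scene. Friction and masses are not known exactly. Their poses are not given: they have to be found in the camera images.
- lock_nut: Steel knurled nut to be tightened, threaded on the open stud, 5 to 7.5 mm above its seat at the start. Collar 24 mm in diameter and 8 mm high below, head on top of it, 20 mm high in all. Origin: centre of the collar's underside, on the stud's axis, z up. One clockwise turn seen from above carries it 6 mm down; its seat is the spring washer lying on the hex nut.
- lock_head (a point): Centre of the lock nut's round knurled head (42 mm in diameter, 12 mm high, the part to grip), on the axis, 14 mm above the nut's underside. The nut turns freely (0.03 N m) until it seats; from there it flattens the spring washer and the torque climbs quickly (it eases a little when the hand stops). Locked means pressing on the hex nut with more than 50 N, which takes about 0.35 N m.
- hex_nut: Dark steel hex nut under the lock nut, 27 mm across flats, 14 mm high; it sets the level. Origin: centre of its underside, z up. A spring washer 2.5 mm thick lies on it: the seat is 16.5 mm above the origin. Held by the platform's springs only, the nut begins to turn with the lock nut at about 0.9 N m. Its x axis lies along the stud's x axis at the start and must stay within 0.2 rad of it.
- open_stud: Upright threaded stud, 16 mm in diameter, that carries these two nuts; fixed. Origin: on its axis at the table top, z up. Its top end is 143 mm above the table, the platform's top face 90 mm, the lock nut's seat 109.5 mm. It is any one of the platform's three studs.
- locked_stud_1: Another stud of the same size, with hex nut and knurled nut already locked together (top of the knurled nut 128 mm above the table); fixed. Origin: on its axis at the table top.
- locked_stud_2: The third stud, as the second.
- platform: Black plate 200 x 300 x 10 mm on the studs, fixed, with a low brass sample disc (80 mm in diameter, 9 mm high). Origin: below the plate's centre at the table top; the long side lies along y; its top face is 90 mm above the origin. The studs stand at (-70, -120), (-70, 120) and (70, 0) mm in its frame.
- probe_left: Purple probe positioner, loose, 46 x 34 x 55 mm, standing on the platform with a thin arm to its -x side. Origin: centre of its underside.
- probe_right: The other probe positioner, alike.
- meter: Orange hand multimeter, loose, 180 x 88 x 36 mm, lying on the table beside the platform. Origin: centre of its underside; long side along x.
Not all that is in view belongs to the job. Leave any yellow look-alike of the open_stud alone.

How it is judged (in metres and radians):
On the way:
1. the lock nut has been run down to less than 1.5 mm above its seat on the hex nut (z of lock_nut in the frame of hex_nut below 0.018 m), for 0.1 s.
At the end, for the whole second after the job is handed in: The lock nut is at rest, pressed against the hex nut (through the spring washer) with more than 50 N (about 0.35 N m of tightening), and the hex nut is within 0.2 rad of where it was set (contact force between lock_nut and hex_nut above 50 N and angle between the x axis of hex_nut and the x axis of open_stud, either way round below 0.2 rad and angular speed of lock_nut below 0.1 rad/s); the robot touches nothing.
It fails at once if the hex nut was turned more than 0.2 rad, so the levelling is lost (angle between the x axis of hex_nut and the x axis of open_stud, either way round above 0.2 rad).
It fails at once if a probe positioner was moved more than 15 mm (distance of any of probe_left, probe_right from where it was at the start of the episode above 0.015 m).
It fails at once if the multimeter was moved more than 15 mm (distance of meter from where it was at the start of the episode above 0.015 m).
It also fails if it takes over 72 s, if anything falls off the work surface, if the arm or the gripper's body presses on something with over 40 N, if the wrist force passes 120 N, or if a joint passes its speed limit or range.

## Robot

A 6-joint arm with a two-finger parallel gripper is mounted at the origin on the work surface. World frame = base frame: x ahead of the robot, y to its left, z up, the work surface at z = 0. Lengths are in mm, angles in rad, forces in N, time in s.
With the tool pointing down it reaches from about 350 to 875 mm from the base axis. Payload 4.2 kg.
Tool frame: the origin (TCP) lies midway between the tips of the shut fingers; the grasp point (between the pads) lies 19 mm behind it; z points along the fingers, y is the line along which they close (so a half turn about z gives the same grasp; the last joint's range is limited). The gripper opens to 85 mm and grips with 20 to 120 N. Pads are 22 mm wide; open, the fingers measure 114 mm over their backs; the gripper's body (76 mm by 85 mm) begins 54 mm behind the grasp point. The pads swing forward as they close: fully open they stand 13 mm farther back than shut.
Start: joints at [1.56, 0.385, 0.008, 0, -1.194, -0.259], TCP at [166.555, 602.378, 231.312] pointing down, gripper open.
Joint ranges: [-3.14, 3.14], [-1.21, 2.06], [-1.07, 1.41], [-3.16, 2.05], [-2.99, -0.16], [-3.1, 3.1]. Speed limits (rad/s): [2.79, 2.79, 3.14, 3.14, 3.14, 3.14].

## Interface

Orientations are given as a unit quaternion [x, y, z, w].
In Python, from bench import sensors, get_image, camera_params, job_done gives the robot as it stands.
- The arm moves only by the tool servo_tool, never from a script. Its argument "motion" is a list of rows, each an object with "travel": the shift along the tool's x, y, z as a fraction of full scale, a list of three; "rot": the turn, a rotation vector about the tool's x, y, z as a fraction of full scale, a list of three; "hand": the opening, from 0 (shut) to 1 (fully open). In form: [{"travel": [x, y, z], "rot": [wx, wy, wz], "hand": hand}, ...]. A call has 1 to 10 rows; each row shifts and turns the commanded pose from where the row before left it, along the tool's axes as they then stand; what a row does not reach is not made up. Full scale, the value 1, is 25 cm for a shift and 360 degrees for a turn. A row lasts 1/12 s, in which the tool goes at most 41.7 mm and 7.16 degrees, less where a joint would pass 70% of its speed; a pose out of reach is approached as far as the arm can. A call with a number of a shift or a turn outside -1 to 1 is refused whole. A call with a gripper value outside its range is refused whole. The fingers move at their own pace and stop on an object; the grip force is fixed at half the most. Time passes only in rows, so rows that do not move let the fingers close. It gives the time, the measured TCP pose, the force, the opening and the grip force at its end, in the units of the state.
- sensors.read_state(): the state, without advancing time (a new reading comes with each control period).
- get_image(name): name is "scene" or "top" or "wrist"; returns (picture, depth): 400x640x3 uint8, red, green, blue; 400x640 float32, mm along the optical axis (not along the pixel's ray), 0 where there is no reading.
- camera_params(name): a dict with "camera_matrix" (3x3 intrinsics, pixels), "R" (3x3) and "t" (3): a world point X has camera coordinates R X + t; the wrist camera has in their place "mount" (4x4, takes a point from camera to tool coordinates, whose origin is the TCP and whose axes are the flange's). Camera axes: x right, y down, z forward; pixel columns grow to the right and rows downward; lengths in mm; the calibration is good to about 2 mm. A picture is of the moment at which its call begins: read the wrist's pose just before it. camera_params takes no time and is no camera call.
- job_done(): hands the job in; it is judged then, once.
The state is a dict: "clock": time; "joints": joint angles; "joint_vel": joint speeds; "joint_efforts": joint torques, N m; "position": TCP position; "ee_rot": TCP orientation; "contact_force": force on the tool from outside, world axes, zero at the start; "wrist_torque": the same for the moment, N m; "gripper_width": finger opening in mm; "grasp_force": force on a finger pad.
Only numpy, scipy, OpenCV 4.12 (cv2) and the standard library are available. Lean on these libraries where they do the work, as an engineer would, in place of code of your own. Each camera call takes 0.05 s, during which the arm holds its last target. There are 200 camera calls.

## Working session

There is one attempt and no reset: what is moved stays moved. The work goes in short steps, Python scripts to look and compute and a tool call to move; the robot and the scene stay as the last step left them, time stands still between calls to the robot, and variables do not carry over. Pictures are saved under pics/ and viewed, at most 10 in all, crops included, and the job is handed in when it is done.

Besides the shell and the picture viewer there is one more tool, called as a command line: name --argument value ..., lists and objects as JSON in quotes. servo_tool: Moves the arm, as the interface text tells. Its arguments: {"type":"object","properties":{"motion":{"type":"array"}},"required":["motion"]}

```bash
ls; mkdir -p pics; python3 - <<'E'
from bench import sensors,get_image,camera_params
import cv2,numpy as np
s=sensors.read_state();print(s)
for n in("scene","top"):
    im,d=get_image(n);cv2.imwrite(f"pics/{n}0.png",im[:,:,::-1]);np.save(f"pics/{n}0.npy",d)
    print(n,camera_params(n))
print(camera_params("wrist"))
a=[cv2.imread(f"pics/{n}0.png") for n in("scene","top")]
E
```

```text
pics
{'clock': 0.0, 'joints': array([ 1.55961538e+00,  3.85550094e-01,  6.62234638e-03, -5.19533334e-04,
       -1.19402339e+00, -2.58586959e-01]), 'joint_vel': array([-0.00268447, -0.00019827,  0.00034105,  0.00046086, -0.00227967,
       -0.00025727]), 'joint_efforts': array([-4.00779036e-04, -3.92293811e+01,  1.88399220e+01,  4.18612182e+00,
       -4.57172879e-03, -6.34002674e-06]), 'position': array([166.39539044, 601.8246145 , 230.22109376]), 'ee_rot': array([ 9.90903448e-01, -1.34570199e-01, -1.06658839e-04,  1.09896540e-03]), 'contact_force': array([-0.33170287,  0.23428128, -0.3842512 ]), 'wrist_torque': array([-0.02210123, -0.0289821 ,  0.0073079 ]), 'grasp_force': 0.0, 'gripper_width': 85.36612411876368}
scene {'camera_matrix': array([[495.19534529,   0.        , 321.58441448],
       [  0.        , 495.19534529, 200.53361935],
       [  0.        ,   0.        ,   1.        ]]), 'R': array([[ 0.29241111,  0.9562784 , -0.00523131],
       [ 0.57321732, -0.17965205, -0.79946673],
       [-0.76545258,  0.23077427, -0.6006876 ]]), 't': array([-121.99424109, -270.30194762, 156
[... 221 characters left out ...]
995064 ,  0.02165613],
       [-0.99540735, -0.02466965, -0.09249661],
       [ 0.0929852 , -0.01945155, -0.99547747]]), 't': array([-52.41795831, 614.64847827, 818.99875808])}
{'camera_matrix': array([[345.38718759,   0.        , 321.77484832],
       [  0.        , 345.38718759, 198.64704761],
       [  0.        ,   0.        ,   1.        ]]), 'mount': array([[-1.11012273e-03, -9.50142924e-01, -3.11812750e-01,
         7.85644901e+01],
       [ 9.99999359e-01, -9.85957589e-04, -5.55850887e-04,
         5.46095082e-01],
       [ 2.20703641e-04, -3.11813167e-01,  9.50143410e-01,
        -1.43167706e+02],
       [ 0.00000000e+00,  0.00000000e+00,  0.00000000e+00,
         1.00000000e+00]])}
```

View pics/top0.png

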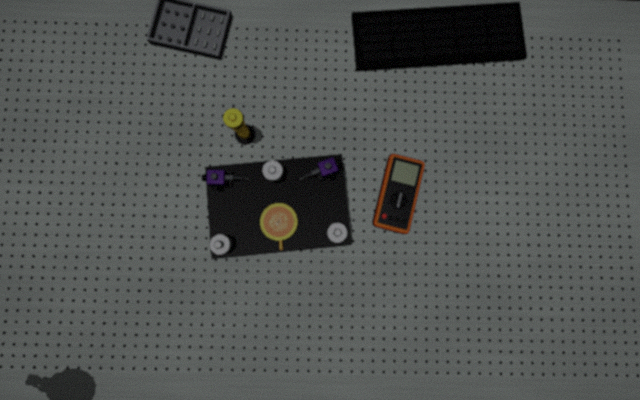

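View pics/scene0.png

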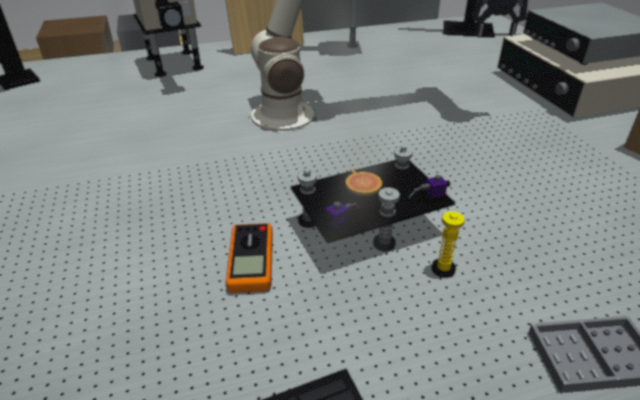

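The top view shows the three knurled nuts at about (272,170), (220,244) and (337,232), with the probes near (217,177) and (328,167) and the meter at (400,195). The yellow look-alike is at (235,120). Next I'll measure the nut heights to find the open one.

```bash
cat > h.py <<'E'
import numpy as np,cv2
from bench import sensors,get_image,camera_params
from scipy.spatial.transform import Rotation as Rn
def cloud(n,d,s=None):
    p=camera_params(n);K=p["camera_matrix"];v,u=np.indices(d.shape)
    c=np.stack([(u-K[0,2])/K[0,0]*d,(v-K[1,2])/K[1,1]*d,d],-1)
    if n=="wrist":
        M=p["mount"];c=c@M[:3,:3].T+M[:3,3]
        return c@Rn.from_quat(s["ee_rot"]).as_matrix().T+s["position"]
    return (c-p["t"])@p["R"]
E
python3 - <<'E'
from h import *
for n,pts in(("top",[(272,170),(220,244),(337,232),(279,222),(217,177),(328,167),(400,195)]),):
    d=np.load(f"pics/{n}0.npy");W=cloud(n,d)
    for u,v in pts:
        w=W[v-14:v+15,u-14:u+15].reshape(-1,3);z=w[:,2]
        m=(z>112)&(z<160);k=w[m]
        print((u,v),W[v,u].round(),m.sum(),(k[:,:2].min(0)+k[:,:2].max(0)).round()/2 if m.any() else '',np.percentile(k[:,2],[10,25,50,75,90,99]).round(1) if m.any() else '', np.ptp(k[:,:2],axis=0).round() if m.any() else '')
d=np.load("pics/top0.npy");W=cloud("top",d)
z=W[...,2];m=((z>85)&(z<95)).astype(np.uint8); m[:, :190]=0;m[:,360:]=0
p=W[m>0][:,:2].astype(np.float32);r=cv2.minAreaRect(p);print(r)
im=cv2.imread("pics/scene0.png");cv2.imwrite("pics/s1.png",cv2.resize(im[130:270,280:470],None,fx=4,fy=4,interpolation=2))
E
```

```text
(272, 170) [656.  69. 141.] 330 [657.5  70. ] [135.1 136.4 137.4 138.7 141.5 144.7] [41. 41.]
(220, 244) [504. 166. 144.] 348 [504.5 172. ] [126.7 127.8 128.7 130.1 141.9 145. ] [38. 41.]
(337, 232) [533. -66. 145.] 319 [534.  -65.5] [127.1 127.9 128.9 130.3 142.6 145.5] [39. 39.]
(279, 222) [551.  55. 100.] 0   
(217, 177) [639. 181. 136.] 381 [636.5 184. ] [122.2 128.7 133.3 135.2 137.5 146.3] [40. 59.]
(328, 167) [664. -45. 146.] 364 [666.5 -44.5] [122.1 127.8 133.6 135.1 137.2 146.6] [42. 57.]
(400, 195) [ 621. -215.   47.] 0   
((635.32275390625, 67.82325744628906), (294.4902038574219, 300.1557312011719), 6.966690540313721)
```

View pics/s1.png

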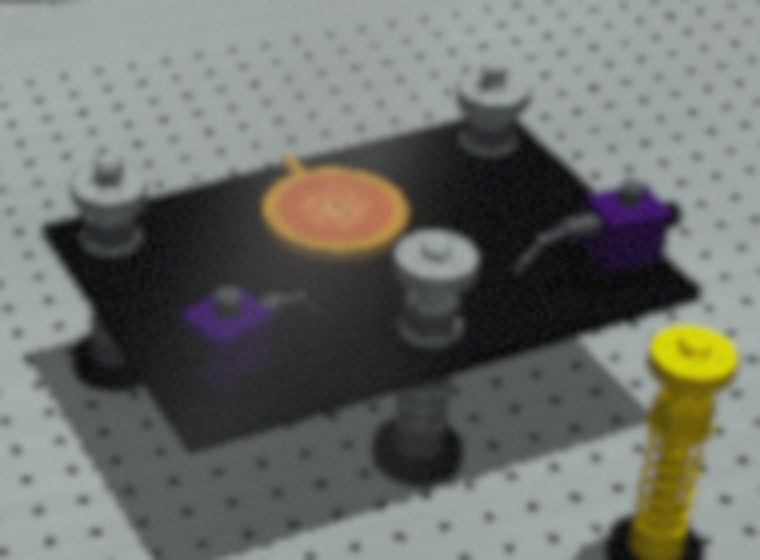

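The open stud is the middle far one: its head top is at about 136.5 mm, against 128.5 mm for the other two, and its axis is near (657.8, 70.2). In the crop it's the front knurled nut at (435,255), with a clear collar gap. I'll move above it and wind the wrist up counter-clockwise.

servo_tool --motion '[{"travel": [0.123,0.0763,0],"rot": [0,0,0],"hand": 0.75},{"travel": [0.123,0.0763,0],"rot": [0,0,0],"hand": 0.75},{"travel": [0.123,0.0763,0],"rot": [0,0,0],"hand": 0.75},{"travel": [0.123,0.0763,0],"rot": [0,0,0],"hand": 0.75},{"travel": [0.123,0.0763,0],"rot": [0,0,0],"hand": 0.75},{"travel": [0.123,0.0763,0],"rot": [0,0,0],"hand": 0.75},{"travel": [0.123,0.0763,0],"rot": [0,0,0],"hand": 0.75},{"travel": [0.123,0.0763,0],"rot": [0,0,0],"hand": 0.75},{"travel": [0.123,0.0763,0],"rot": [0,0,0],"hand": 0.75},{"travel": [0.123,0.0763,0],"rot": [0,0,0],"hand": 0.75}]'

```text
clock: 0.93
position: [412.8, 334.9, 231.1]
ee_rot: [0.991, -0.134, -0.0, 0.0]
contact_force: [0.6, 0.4, -0.9]
gripper_width: 64.0
grasp_force: 0.0
```

servo_tool --motion '[{"travel": [0.123,0.0763,0],"rot": [0,0,0],"hand": 0.75},{"travel": [0.123,0.0763,0],"rot": [0,0,0],"hand": 0.75},{"travel": [0.123,0.0763,0],"rot": [0,0,0],"hand": 0.75},{"travel": [0.123,0.0763,0],"rot": [0,0,0],"hand": 0.75},{"travel": [0.123,0.0763,0],"rot": [0,0,0],"hand": 0.75},{"travel": [0.123,0.0763,0],"rot": [0,0,0],"hand": 0.75},{"travel": [0.123,0.0763,0],"rot": [0,0,0],"hand": 0.75},{"travel": [0.123,0.0763,0],"rot": [0,0,0],"hand": 0.75},{"travel": [0.123,0.0763,0],"rot": [0,0,0],"hand": 0.75},{"travel": [0.123,0.0763,0],"rot": [0,0,0],"hand": 0.75}]'

```text
clock: 1.77
position: [658.3, 69.2, 230.7]
ee_rot: [0.991, -0.135, -0.001, 0.0]
contact_force: [-0.1, 1.2, 0.1]
gripper_width: 64.3
grasp_force: 0.0
```

servo_tool --motion '[{"travel": [0,0,0],"rot": [0,0,-0.019],"hand": 0.75},{"travel": [0,0,0],"rot": [0,0,-0.019],"hand": 0.75},{"travel": [0,0,0],"rot": [0,0,-0.019],"hand": 0.75},{"travel": [0,0,0],"rot": [0,0,-0.019],"hand": 0.75},{"travel": [0,0,0],"rot": [0,0,-0.019],"hand": 0.75},{"travel": [0,0,0],"rot": [0,0,-0.019],"hand": 0.75},{"travel": [0,0,0],"rot": [0,0,-0.019],"hand": 0.75},{"travel": [0,0,0],"rot": [0,0,-0.019],"hand": 0.75},{"travel": [0,0,0],"rot": [0,0,-0.019],"hand": 0.75},{"travel": [0,0,0],"rot": [0,0,-0.019],"hand": 0.75}]'

```text
clock: 2.6
position: [657.3, 70.7, 230.5]
ee_rot: [0.894, 0.448, -0.001, -0.0]
contact_force: [0.8, 0.1, -0.2]
gripper_width: 64.1
grasp_force: 0.0
```

```bash
cat > look.py <<'E'
from h import *
import sys
s=sensors.read_state();print({k:np.round(v,3) for k,v in s.items() if k not in("joint_efforts","joint_vel")})
im,d=get_image("wrist");n=sys.argv[1];cv2.imwrite(f"pics/{n}.png",im[:,:,::-1])
W=cloud("wrist",d,s);m=(W[...,2]>118)&(W[...,2]<150)&(np.hypot(W[...,0]-657.8,W[...,1]-70.2)<33)
k=W[m]
if len(k):
    (c,r)=cv2.minEnclosingCircle(k[:,:2].astype(np.float32));print(m.sum(),"circ",c,r,"z",np.percentile(k[:,2],[5,25,50,75,95]))
    t=k[k[:,2]>140];print("stud top",len(t),t.mean(0) if len(t) else '')
    R=Rn.from_quat(s["ee_rot"]).as_matrix();e=np.array([c[0],c[1],130])-s["position"];print("offset to nut in tool mm",(R.T@e).round(1), "toolx yaw",np.arctan2(R[1,0],R[0,0]))
E
python3 look.py w1
```

```text
{'clock': np.float64(2.6), 'joints': array([ 0.351,  0.448,  0.106, -0.   , -1.23 ,  2.15 ]), 'position': array([657.272,  70.703, 230.514]), 'ee_rot': array([ 0.894,  0.448, -0.001, -0.   ]), 'contact_force': array([ 0.797,  0.062, -0.18 ]), 'wrist_torque': array([-0.052,  0.015,  0.04 ]), 'grasp_force': np.float64(0.0), 'gripper_width': np.float64(64.089)}
2550 circ (655.9461059570312, 69.93098449707031) 21.07053565979004 z [133.85095716 136.91762056 137.4714779  138.13461501 143.46953543]
stud top 351 [656.42529055  70.62939061 142.99171639]
offset to nut in tool mm [ -1.3  -0.5 100.5] toolx yaw 0.929763645627571
```

View pics/w1.png

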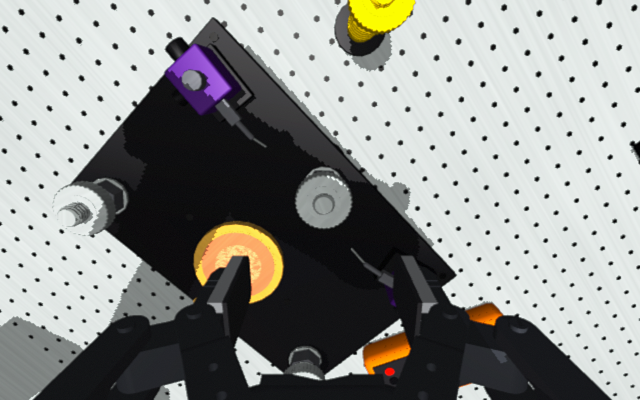

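The wrist view shows the open nut at (323,200), right below the tool, and the probe arm tips at (265,147) and (352,250). They're clear of the fingers. Now I'll turn the rest of the way, descend and grip.

servo_tool --motion '[{"travel": [0,0,0],"rot": [0,0,-0.019],"hand": 0.75},{"travel": [0,0,0],"rot": [0,0,-0.019],"hand": 0.75},{"travel": [0,0,0],"rot": [0,0,-0.019],"hand": 0.75},{"travel": [0,0,0],"rot": [0,0,-0.019],"hand": 0.75},{"travel": [0,0,0],"rot": [0,0,-0.019],"hand": 0.75},{"travel": [0,0,0],"rot": [0,0,-0.019],"hand": 0.75},{"travel": [0,0,0],"rot": [0,0,-0.019],"hand": 0.75},{"travel": [-0.001,-0.003,0],"rot": [0,0,0],"hand": 0.75}]'

```text
clock: 3.32
position: [656.8, 70.4, 230.7]
ee_rot: [0.637, 0.771, -0.0, -0.0]
contact_force: [-0.0, 1.2, -0.4]
gripper_width: 64.0
grasp_force: 0.0
```

servo_tool --motion '[{"travel": [0,0,0.049],"rot": [0,0,0],"hand": 0.75},{"travel": [0,0,0.049],"rot": [0,0,0],"hand": 0.75},{"travel": [0,0,0.049],"rot": [0,0,0],"hand": 0.75},{"travel": [0,0,0.049],"rot": [0,0,0],"hand": 0.75},{"travel": [0,0,0.049],"rot": [0,0,0],"hand": 0.75},{"travel": [0,0,0.049],"rot": [0,0,0],"hand": 0.75},{"travel": [0,0,0.049],"rot": [0,0,0],"hand": 0.75},{"travel": [0,0,0.049],"rot": [0,0,0],"hand": 0.75},{"travel": [0,0,0.049],"rot": [0,0,0],"hand": 0.75},{"travel": [0,0,0.049],"rot": [0,0,0],"hand": 0.75}]'

```text
clock: 4.15
position: [656.7, 70.3, 107.9]
ee_rot: [0.639, 0.769, -0.0, -0.0]
contact_force: [-0.7, 0.5, -0.1]
gripper_width: 64.4
grasp_force: 0.0
```

```bash
python3 look.py w2
```

```text
{'clock': np.float64(4.15), 'joints': array([ 0.351,  0.545, -0.055, -0.   , -0.971,  2.975]), 'position': array([656.734,  70.305, 107.929]), 'ee_rot': array([ 0.639,  0.769, -0.   , -0.   ]), 'contact_force': array([-0.694,  0.538, -0.123]), 'wrist_torque': array([-0.019,  0.008, -0.036]), 'grasp_force': np.float64(0.0), 'gripper_width': np.float64(64.389)}
9844 circ (662.0828857421875, 73.11063385009766) 27.826627731323242 z [128.42634416 136.71631734 137.4605685  138.19963969 143.98471545]
stud top 1690 [664.50278259  73.23936904 143.62600885]
offset to nut in tool mm [  1.8   5.8 -22.1] toolx yaw 1.7552363480815696
```

View pics/w2.png

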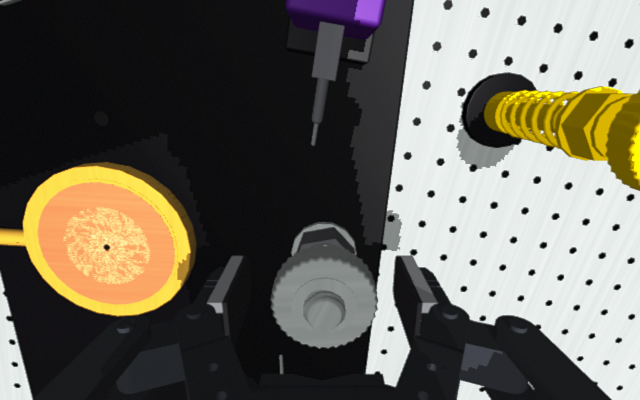

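The nut at (324,305) sits midway between the pads at (243,270) and (397,270). Closing.

servo_tool --motion '[{"travel": [0,0,0],"rot": [0,0,0],"hand": 0.3},{"travel": [0,0,0],"rot": [0,0,0],"hand": 0.3},{"travel": [0,0,0],"rot": [0,0,0],"hand": 0.3},{"travel": [0,0,0],"rot": [0,0,0],"hand": 0.3},{"travel": [0,0,0],"rot": [0,0,0],"hand": 0.3},{"travel": [0,0,0],"rot": [0,0,0],"hand": 0.3}]'

```text
clock: 4.7
position: [657.6, 70.5, 109.4]
ee_rot: [0.637, 0.771, 0.001, 0.001]
contact_force: [3.0, -0.1, -2.6]
gripper_width: 40.0
grasp_force: 60.7
```

```bash
cat > st.py <<'E'
from h import *
s=sensors.read_state()
for k in("clock","joints","position","contact_force","wrist_torque","gripper_width","grasp_force"):print(k,np.round(s[k],3))
R=Rn.from_quat(s["ee_rot"]).as_matrix();print("yaw",np.arctan2(R[1,0],R[0,0]).round(4),"tilt",np.degrees(np.arccos(-R[2,2])).round(2))
E
python3 st.py
```

```text
clock 4.7
joints [ 0.351  0.544 -0.053  0.    -0.972  2.979]
position [657.635  70.465 109.372]
contact_force [ 2.95  -0.105 -2.621]
wrist_torque [-0.129 -0.667 -0.05 ]
gripper_width 39.974
grasp_force 60.658
yaw 1.7594 tilt 0.11
```

servo_tool --motion '[{"travel": [0,0,0.00046],"rot": [0,0,0.019],"hand": 0.3},{"travel": [0,0,0.00046],"rot": [0,0,0.019],"hand": 0.3},{"travel": [0,0,0.00046],"rot": [0,0,0.019],"hand": 0.3},{"travel": [0,0,0.00046],"rot": [0,0,0.019],"hand": 0.3},{"travel": [0,0,0.00046],"rot": [0,0,0.019],"hand": 0.3},{"travel": [0,0,0.00046],"rot": [0,0,0.019],"hand": 0.3},{"travel": [0,0,0.00046],"rot": [0,0,0.019],"hand": 0.3},{"travel": [0,0,0.00046],"rot": [0,0,0.019],"hand": 0.3},{"travel": [0,0,0.00046],"rot": [0,0,0.019],"hand": 0.3},{"travel": [0,0,0.00046],"rot": [0,0,0.019],"hand": 0.3}]'

```text
clock: 5.53
position: [658.4, 70.2, 108.2]
ee_rot: [0.961, 0.276, 0.002, 0.0]
contact_force: [3.7, -1.7, -3.1]
gripper_width: 40.1
grasp_force: 60.8
```

```bash
python3 st.py
```

```text
clock 5.533
joints [ 3.50e-01  5.45e-01 -5.40e-02  1.00e-03 -9.69e-01  1.78e+00]
position [658.37   70.18  108.224]
contact_force [ 3.694 -1.683 -3.089]
wrist_torque [-0.552 -1.312  0.089]
gripper_width 40.088
grasp_force 60.844
yaw 0.5601 tilt 0.2
```

servo_tool --motion '[{"travel": [0,0,0.00046],"rot": [0,0,0.019],"hand": 0.3},{"travel": [0,0,0.00046],"rot": [0,0,0.019],"hand": 0.3},{"travel": [0,0,0.00046],"rot": [0,0,0.019],"hand": 0.3},{"travel": [0,0,0.00046],"rot": [0,0,0.019],"hand": 0.3},{"travel": [0,0,0.00046],"rot": [0,0,0.019],"hand": 0.3},{"travel": [0,0,0.00046],"rot": [0,0,0.019],"hand": 0.3},{"travel": [0,0,0.00046],"rot": [0,0,0.019],"hand": 0.3},{"travel": [0,0,0.00046],"rot": [0,0,0.019],"hand": 0.3},{"travel": [0,0,0.00046],"rot": [0,0,0.019],"hand": 0.3},{"travel": [0,0,0.00046],"rot": [0,0,0.019],"hand": 0.3}]'

```text
clock: 6.37
position: [658.4, 69.4, 107.1]
ee_rot: [0.95, -0.312, 0.002, -0.0]
contact_force: [3.4, -3.8, -3.1]
gripper_width: 39.9
grasp_force: 60.9
```

servo_tool --motion '[{"travel": [0,0,0.00046],"rot": [0,0,0.019],"hand": 0.3},{"travel": [0,0,0.00046],"rot": [0,0,0.019],"hand": 0.3},{"travel": [0,0,0.00046],"rot": [0,0,0.019],"hand": 0.3},{"travel": [0,0,0.00046],"rot": [0,0,0.019],"hand": 0.3},{"travel": [0,0,0.00046],"rot": [0,0,0.019],"hand": 0.3},{"travel": [0,0,0.00046],"rot": [0,0,0.019],"hand": 0.3},{"travel": [0,0,0.00046],"rot": [0,0,0.019],"hand": 0.3},{"travel": [0,0,0.00046],"rot": [0,0,0.019],"hand": 0.3},{"travel": [0,0,0.00046],"rot": [0,0,0.019],"hand": 0.3},{"travel": [0,0,0.00046],"rot": [0,0,0.019],"hand": 0.3}]'

```text
clock: 7.2
position: [657.6, 69.1, 105.9]
ee_rot: [-0.611, 0.792, -0.001, 0.0]
contact_force: [2.6, -3.5, -1.2]
gripper_width: 40.2
grasp_force: 61.0
```

```bash
python3 st.py
```

```text
clock 7.2
joints [ 0.35   0.547 -0.057  0.002 -0.966 -0.608]
position [657.585  69.098 105.914]
contact_force [ 2.628 -3.536 -1.175]
wrist_torque [-1.202 -0.82  -0.039]
gripper_width 40.177
grasp_force 60.978
yaw -1.8279 tilt 0.11
```

servo_tool --motion '[{"travel": [0,0,0.00046],"rot": [0,0,0.019],"hand": 0.3},{"travel": [0,0,0.00046],"rot": [0,0,0.019],"hand": 0.3},{"travel": [0,0,0.00046],"rot": [0,0,0.019],"hand": 0.3},{"travel": [0,0,0.00046],"rot": [0,0,0.019],"hand": 0.3},{"travel": [0,0,0.00046],"rot": [0,0,0.019],"hand": 0.3},{"travel": [0,0,0.00046],"rot": [0,0,0.019],"hand": 0.3},{"travel": [0,0,0.00046],"rot": [0,0,0.019],"hand": 0.3},{"travel": [0,0,0.00046],"rot": [0,0,0.019],"hand": 0.3},{"travel": [0,0,0.00046],"rot": [0,0,0.019],"hand": 0.3},{"travel": [0,0,0.00046],"rot": [0,0,0.019],"hand": 0.3}]'

```text
clock: 8.03
position: [657.1, 69.7, 104.8]
ee_rot: [-0.06, 0.998, -0.0, 0.0]
contact_force: [2.4, -2.0, -1.5]
gripper_width: 39.7
grasp_force: 61.0
```

```bash
python3 st.py
```

```text
clock 8.033
joints [ 3.500e-01  5.480e-01 -5.800e-02  1.000e-03 -9.640e-01 -1.802e+00]
position [657.064  69.653 104.787]
contact_force [ 2.439 -1.998 -1.463]
wrist_torque [-0.617 -0.43  -0.001]
gripper_width 39.661
grasp_force 61.042
yaw -3.0216 tilt 0.05
```

servo_tool --motion '[{"travel": [0,0,0.00046],"rot": [0,0,0.019],"hand": 0.3},{"travel": [0,0,0.00046],"rot": [0,0,0.019],"hand": 0.3},{"travel": [0,0,0.00046],"rot": [0,0,0.019],"hand": 0.3},{"travel": [0,0,0.00046],"rot": [0,0,0.019],"hand": 0.3},{"travel": [0,0,0.00046],"rot": [0,0,0.019],"hand": 0.3}]'

```text
clock: 8.45
position: [657.1, 70.0, 104.2]
ee_rot: [0.236, 0.972, -0.0, 0.0]
contact_force: [2.0, -2.1, -1.5]
gripper_width: 40.1
grasp_force: 61.1
```

```bash
python3 st.py
```

```text
clock 8.45
joints [ 3.510e-01  5.490e-01 -5.900e-02  1.000e-03 -9.630e-01 -2.399e+00]
position [657.113  70.043 104.2  ]
contact_force [ 2.015 -2.082 -1.515]
wrist_torque [-0.324 -0.401  0.053]
gripper_width 40.067
grasp_force 61.065
yaw 2.6649 tilt 0.04
```

servo_tool --motion '[{"travel": [0,0,0.00046],"rot": [0,0,0.019],"hand": 0.3},{"travel": [0,0,0.00046],"rot": [0,0,0.019],"hand": 0.3},{"travel": [0,0,0.00046],"rot": [0,0,0.019],"hand": 0.3}]'

```text
clock: 8.7
position: [657.3, 70.3, 103.9]
ee_rot: [0.405, 0.914, 0.0, 0.0]
contact_force: [2.4, -1.9, -1.2]
gripper_width: 40.0
grasp_force: 61.1
```

```bash
python3 st.py
```

```text
clock 8.7
joints [ 3.510e-01  5.490e-01 -5.900e-02  1.000e-03 -9.620e-01 -2.757e+00]
position [657.279  70.259 103.88 ]
contact_force [ 2.368 -1.889 -1.23 ]
wrist_torque [-0.236 -0.464  0.057]
gripper_width 40.003
grasp_force 61.071
yaw 2.3068 tilt 0.06
```

servo_tool --motion '[{"travel": [0,0,0],"rot": [0,0,0],"hand": 0.6},{"travel": [0,0,0],"rot": [0,0,0],"hand": 0.6},{"travel": [0,0,0],"rot": [0,0,0],"hand": 0.6},{"travel": [0,0,0],"rot": [0,0,0],"hand": 0.6},{"travel": [0,0,0],"rot": [0,0,0],"hand": 0.6}]'

```text
clock: 9.12
position: [656.9, 70.4, 103.6]
ee_rot: [0.402, 0.916, 0.0, 0.0]
contact_force: [0.0, 0.2, 0.2]
gripper_width: 51.1
grasp_force: 0.0
```

```bash
python3 st.py
```

```text
clock 9.117
joints [ 0.351  0.549 -0.059  0.    -0.962 -2.75 ]
position [656.917  70.417 103.55 ]
contact_force [0.004 0.206 0.238]
wrist_torque [-0.051  0.008  0.007]
gripper_width 51.076
grasp_force 0.0
yaw 2.3138 tilt 0.01
```

servo_tool --motion '[{"travel": [-0.003,0,0],"rot": [0,0,-0.019],"hand": 0.6},{"travel": [0,0,0],"rot": [0,0,-0.019],"hand": 0.6},{"travel": [0,0,0],"rot": [0,0,-0.019],"hand": 0.6},{"travel": [0,0,0],"rot": [0,0,-0.019],"hand": 0.6},{"travel": [0,0,0],"rot": [0,0,-0.019],"hand": 0.6},{"travel": [0,0,0],"rot": [0,0,-0.019],"hand": 0.6},{"travel": [0,0,0],"rot": [0,0,-0.019],"hand": 0.6},{"travel": [0,0,0],"rot": [0,0,-0.019],"hand": 0.6},{"travel": [0,0,0],"rot": [0,0,-0.019],"hand": 0.6},{"travel": [0,0,0],"rot": [0,0,-0.019],"hand": 0.6}]'

```text
clock: 9.95
position: [657.4, 69.8, 103.4]
ee_rot: [-0.185, 0.983, 0.0, -0.0]
contact_force: [-0.3, -0.5, -0.3]
gripper_width: 51.1
grasp_force: 0.0
```

servo_tool --motion '[{"travel": [0,0,0],"rot": [0,0,-0.019],"hand": 0.6},{"travel": [0,0,0],"rot": [0,0,-0.019],"hand": 0.6},{"travel": [0,0,0],"rot": [0,0,-0.019],"hand": 0.6},{"travel": [0,0,0],"rot": [0,0,-0.019],"hand": 0.6},{"travel": [0,0,0],"rot": [0,0,-0.019],"hand": 0.6},{"travel": [0,0,0],"rot": [0,0,-0.019],"hand": 0.6},{"travel": [0,0,0],"rot": [0,0,-0.019],"hand": 0.6},{"travel": [0,0,0],"rot": [0,0,-0.019],"hand": 0.6},{"travel": [0,0,0],"rot": [0,0,-0.019],"hand": 0.6},{"travel": [0,0,0],"rot": [0,0,-0.019],"hand": 0.6}]'

```text
clock: 10.78
position: [657.4, 69.9, 103.4]
ee_rot: [-0.705, 0.709, 0.0, -0.0]
contact_force: [1.4, 0.7, 0.0]
gripper_width: 51.2
grasp_force: 0.0
```

servo_tool --motion '[{"travel": [0,0,0],"rot": [0,0,-0.019],"hand": 0.6},{"travel": [0,0,0],"rot": [0,0,-0.019],"hand": 0.6},{"travel": [0,0,0],"rot": [0,0,-0.019],"hand": 0.6},{"travel": [0,0,0],"rot": [0,0,-0.019],"hand": 0.6},{"travel": [0,0,0],"rot": [0,0,-0.019],"hand": 0.6},{"travel": [0,0,0],"rot": [0,0,-0.019],"hand": 0.6},{"travel": [0,0,0],"rot": [0,0,-0.019],"hand": 0.6},{"travel": [0,0,0],"rot": [0,0,-0.019],"hand": 0.6},{"travel": [0,0,0],"rot": [0,0,-0.019],"hand": 0.6},{"travel": [0,0,0],"rot": [0,0,-0.019],"hand": 0.6}]'

```text
clock: 11.62
position: [657.4, 69.9, 103.4]
ee_rot: [0.982, -0.19, -0.0, 0.0]
contact_force: [-0.2, -0.6, 1.1]
gripper_width: 51.4
grasp_force: 0.0
```

servo_tool --motion '[{"travel": [0,0,0],"rot": [0,0,-0.019],"hand": 0.6},{"travel": [0,0,0],"rot": [0,0,-0.019],"hand": 0.6},{"travel": [0,0,0],"rot": [0,0,-0.019],"hand": 0.6},{"travel": [0,0,0],"rot": [0,0,-0.019],"hand": 0.6},{"travel": [0,0,0],"rot": [0,0,-0.019],"hand": 0.6},{"travel": [0,0,0],"rot": [0,0,0],"hand": 0.6}]'

```text
clock: 12.12
position: [657.4, 69.9, 103.4]
ee_rot: [0.994, 0.105, -0.0, -0.0]
contact_force: [-0.3, 0.7, -0.4]
gripper_width: 51.5
grasp_force: 0.0
```

```bash
python3 st.py; python3 - <<'E'
from h import *
im,d=get_image("top");W=cloud("top",d)
for u,v in[(272,170),(220,244),(337,232)]:
    z=W[v-14:v+15,u-14:u+15,2].ravel();z=z[(z>112)&(z<160)];print(np.percentile(z,[10,25,50,75,90]).round(1))
im,d=get_image("wrist");s=sensors.read_state();W=cloud("wrist",d,s);z=W[...,2][(np.hypot(W[...,0]-657.5,W[...,1]-70)<26)&(W[...,2]>118)&(W[...,2]<139)];h,e=np.histogram(z,np.arange(118,140));print(h)
E
```

```text
clock 12.117
joints [ 0.35   0.55  -0.058 -0.    -0.963  1.431]
position [657.403  69.856 103.387]
contact_force [-0.313  0.705 -0.352]
wrist_torque [-0.041  0.029 -0.043]
gripper_width 51.47
grasp_force 0.0
yaw 0.2105 tilt 0.0
[122.2 124.4 128.5 131.7 133. ]
[126.4 127.8 128.9 130.3 141.8]
[127.2 128.2 129.2 130.3 142.5]
[  22   13   34   78  113  121  129  121  132  112  150  141  509 2843
 2407  251   70   97   91   68  100]
```

The nut has dropped 5.5 mm, matching 329° of turn. Regripping and running down in smaller steps.

servo_tool --motion '[{"travel": [0,0,0],"rot": [0,0,0],"hand": 0.3},{"travel": [0,0,0],"rot": [0,0,0],"hand": 0.3},{"travel": [0,0,0],"rot": [0,0,0],"hand": 0.3},{"travel": [0,0,0],"rot": [0,0,0],"hand": 0.3},{"travel": [0,0,0],"rot": [0,0,0],"hand": 0.3}]'

```text
clock: 12.63
position: [657.5, 69.7, 103.7]
ee_rot: [0.995, 0.103, 0.0, 0.0]
contact_force: [-0.3, -1.4, 3.5]
gripper_width: 40.2
grasp_force: 60.1
```

```bash
python3 st.py
```

```text
clock 12.633
joints [ 0.35   0.55  -0.058  0.    -0.963  1.428]
position [657.478  69.652 103.695]
contact_force [-0.263 -1.367  3.475]
wrist_torque [-0.326  0.288 -0.051]
gripper_width 40.245
grasp_force 60.115
yaw 0.2073 tilt 0.02
```

servo_tool --motion '[{"travel": [0,0,0.00046],"rot": [0,0,0.019],"hand": 0.3},{"travel": [0,0,0.00046],"rot": [0,0,0.019],"hand": 0.3},{"travel": [0,0,0.00046],"rot": [0,0,0.019],"hand": 0.3},{"travel": [0,0,0.00046],"rot": [0,0,0.019],"hand": 0.3},{"travel": [0,0,0.00046],"rot": [0,0,0.019],"hand": 0.3}]'

```text
clock: 13.05
position: [657.5, 69.9, 103.1]
ee_rot: [0.981, -0.196, 0.0, -0.0]
contact_force: [-0.6, -0.9, 3.2]
gripper_width: 40.2
grasp_force: 60.2
```

```bash
python3 st.py
```

```text
clock 13.05
joints [ 0.35   0.55  -0.058  0.    -0.962  0.826]
position [657.51   69.852 103.137]
contact_force [-0.61  -0.936  3.224]
wrist_torque [-0.169  0.344 -0.003]
gripper_width 40.164
grasp_force 60.249
yaw -0.3951 tilt 0.02
```

servo_tool --motion '[{"travel": [0,0,0.00035],"rot": [0,0,0.014],"hand": 0.3},{"travel": [0,0,0.00035],"rot": [0,0,0.014],"hand": 0.3},{"travel": [0,0,0.00035],"rot": [0,0,0.014],"hand": 0.3}]'

```text
clock: 13.3
position: [657.6, 69.9, 102.9]
ee_rot: [0.946, -0.323, 0.0, -0.0]
contact_force: [-1.3, 0.5, 3.3]
gripper_width: 39.9
grasp_force: 60.3
```

```bash
python3 st.py
```

```text
clock 13.3
joints [ 0.35   0.551 -0.059  0.    -0.961  0.563]
position [657.563  69.901 102.873]
contact_force [-1.251  0.455  3.286]
wrist_torque [-0.114  0.31   0.05 ]
gripper_width 39.943
grasp_force 60.282
yaw -0.6574 tilt 0.03
```

servo_tool --motion '[{"travel": [0,0,0.00035],"rot": [0,0,0.014],"hand": 0.3},{"travel": [0,0,0.00035],"rot": [0,0,0.014],"hand": 0.3}]'

```text
clock: 13.47
position: [657.6, 70.0, 102.7]
ee_rot: [0.914, -0.405, 0.0, -0.0]
contact_force: [-0.7, -0.2, 2.6]
gripper_width: 40.6
grasp_force: 60.3
```

```bash
python3 st.py
```

```text
clock 13.467
joints [ 0.35   0.551 -0.059  0.    -0.961  0.387]
position [657.582  69.97  102.724]
contact_force [-0.702 -0.189  2.573]
wrist_torque [-0.056  0.32  -0.035]
gripper_width 40.588
grasp_force 60.304
yaw -0.8332 tilt 0.03
```

Still free. Continuing in 6° steps.

servo_tool --motion '[{"travel": [0,0,0.0002],"rot": [0,0,0.0085],"hand": 0.3},{"travel": [0,0,0.0002],"rot": [0,0,0.0085],"hand": 0.3}]'

```text
clock: 13.63
position: [657.6, 70.0, 102.6]
ee_rot: [0.892, -0.452, 0.0, -0.0]
contact_force: [0.1, -0.6, 3.8]
gripper_width: 39.9
grasp_force: 60.3
```

```bash
python3 st.py|egrep 'torq|yaw|contact'
```

```text
contact_force [ 0.051 -0.647  3.757]
wrist_torque [-0.023  0.304  0.052]
yaw -0.9384 tilt 0.04
```

servo_tool --motion '[{"travel": [0,0,0.0002],"rot": [0,0,0.0085],"hand": 0.3},{"travel": [0,0,0.0002],"rot": [0,0,0.0085],"hand": 0.3}]'

```text
clock: 13.8
position: [657.6, 70.0, 102.5]
ee_rot: [0.867, -0.499, 0.0, -0.0]
contact_force: [-0.8, -0.2, 4.0]
gripper_width: 40.3
grasp_force: 60.3
```

```bash
python3 st.py|egrep 'torq|yaw|contact'
```

```text
contact_force [-0.849 -0.18   4.033]
wrist_torque [0.013 0.372 0.037]
yaw -1.0451 tilt 0.04
```

servo_tool --motion '[{"travel": [0,0,0.0002],"rot": [0,0,0.0085],"hand": 0.3},{"travel": [0,0,0.0002],"rot": [0,0,0.0085],"hand": 0.3}]'

```text
clock: 13.97
position: [657.7, 70.0, 102.4]
ee_rot: [0.839, -0.545, 0.0, -0.0]
contact_force: [0.1, -0.0, 3.0]
gripper_width: 40.3
grasp_force: 60.3
```

```bash
python3 st.py|egrep 'torq|yaw|contact'
```

```text
contact_force [ 0.065 -0.013  3.038]
wrist_torque [-0.055  0.253  0.028]
yaw -1.152 tilt 0.04
```

servo_tool --motion '[{"travel": [0,0,0.0002],"rot": [0,0,0.0085],"hand": 0.3},{"travel": [0,0,0.0002],"rot": [0,0,0.0085],"hand": 0.3}]'

```text
clock: 14.13
position: [657.7, 70.0, 102.3]
ee_rot: [0.808, -0.589, 0.0, -0.0]
contact_force: [-0.6, 0.7, 2.3]
gripper_width: 40.2
grasp_force: 60.3
```

```bash
python3 st.py|egrep 'torq|yaw|contact'
```

```text
contact_force [-0.633  0.674  2.263]
wrist_torque [-0.034  0.208  0.001]
yaw -1.2588 tilt 0.05
```

servo_tool --motion '[{"travel": [0,0,0.0002],"rot": [0,0,0.0085],"hand": 0.3},{"travel": [0,0,0.0002],"rot": [0,0,0.0085],"hand": 0.3}]'

```text
clock: 14.3
position: [657.7, 70.0, 102.2]
ee_rot: [0.776, -0.631, 0.0, -0.0]
contact_force: [-1.0, 0.4, 3.5]
gripper_width: 39.9
grasp_force: 60.3
```

```bash
python3 st.py|egrep 'torq|yaw|contact'
```

```text
contact_force [-0.952  0.405  3.545]
wrist_torque [0.014 0.222 0.031]
yaw -1.3657 tilt 0.05
```

servo_tool --motion '[{"travel": [0,0,0.0002],"rot": [0,0,0.0085],"hand": 0.3},{"travel": [0,0,0.0002],"rot": [0,0,0.0085],"hand": 0.3}]'

```text
clock: 14.47
position: [657.8, 70.1, 102.1]
ee_rot: [0.741, -0.671, 0.0, -0.0]
contact_force: [-0.3, 0.8, 3.3]
gripper_width: 40.3
grasp_force: 60.3
```

```bash
python3 st.py|egrep 'torq|yaw|contact'
```

```text
contact_force [-0.307  0.844  3.334]
wrist_torque [0.02  0.192 0.048]
yaw -1.4724 tilt 0.06
```

servo_tool --motion '[{"travel": [0,0,0.0002],"rot": [0,0,0.0085],"hand": 0.3},{"travel": [0,0,0.0002],"rot": [0,0,0.0085],"hand": 0.3}]'

```text
clock: 14.63
position: [657.8, 70.0, 102.0]
ee_rot: [-0.704, 0.71, -0.0, 0.0]
contact_force: [-1.0, 0.4, 2.6]
gripper_width: 40.3
grasp_force: 60.3
```

```bash
python3 st.py|egrep 'torq|yaw|contact'
```

```text
contact_force [-1.011  0.417  2.557]
wrist_torque [-0.045  0.187  0.006]
yaw -1.5792 tilt 0.06
```

servo_tool --motion '[{"travel": [0,0,0.0002],"rot": [0,0,0.0085],"hand": 0.3},{"travel": [0,0,0.0002],"rot": [0,0,0.0085],"hand": 0.3}]'

```text
clock: 14.8
position: [657.8, 70.1, 101.9]
ee_rot: [-0.665, 0.747, -0.0, 0.001]
contact_force: [-1.4, -0.2, 3.0]
gripper_width: 40.5
grasp_force: 60.3
```

```bash
python3 st.py|egrep 'torq|yaw|contact'
```

```text
contact_force [-1.43  -0.232  3.022]
wrist_torque [-0.024  0.124 -0.017]
yaw -1.686 tilt 0.07
```

servo_tool --motion '[{"travel": [0,0,0.0002],"rot": [0,0,0.0085],"hand": 0.3},{"travel": [0,0,0.0002],"rot": [0,0,0.0085],"hand": 0.3}]'

```text
clock: 14.97
position: [657.9, 70.1, 101.8]
ee_rot: [-0.624, 0.781, -0.0, 0.001]
contact_force: [-0.4, -0.7, 2.3]
gripper_width: 39.8
grasp_force: 60.3
```

```bash
python3 st.py|egrep 'torq|yaw|contact'
```

```text
contact_force [-0.45  -0.675  2.28 ]
wrist_torque [-0.054  0.152  0.009]
yaw -1.7928 tilt 0.07
```

servo_tool --motion '[{"travel": [0,0,0.0002],"rot": [0,0,0.0085],"hand": 0.3},{"travel": [0,0,0.0002],"rot": [0,0,0.0085],"hand": 0.3}]'

```text
clock: 15.13
position: [657.9, 70.0, 101.8]
ee_rot: [-0.582, 0.813, -0.0, 0.001]
contact_force: [-0.2, -0.5, 3.1]
gripper_width: 39.9
grasp_force: 60.3
```

```bash
python3 st.py|egrep 'torq|yaw|contact'
```

```text
contact_force [-0.195 -0.498  3.09 ]
wrist_torque [-0.044  0.171  0.135]
yaw -1.8993 tilt 0.08
```

Torque is starting to rise at 0.135 N m, so the nut is seating. Finer steps from here.

servo_tool --motion '[{"travel": [0,0,0.00015],"rot": [0,0,0.006],"hand": 0.3}]'

```text
clock: 15.22
position: [657.9, 70.0, 101.8]
ee_rot: [-0.567, 0.824, -0.0, 0.001]
contact_force: [-1.2, -0.6, 3.5]
gripper_width: 39.9
grasp_force: 60.3
```

```bash
python3 st.py|egrep 'torq|yaw|contact'
```

```text
contact_force [-1.177 -0.552  3.537]
wrist_torque [-0.011  0.201  0.115]
yaw -1.9367 tilt 0.08
```

servo_tool --motion '[{"travel": [0,0,0.00015],"rot": [0,0,0.006],"hand": 0.3}]'

```text
clock: 15.3
position: [657.9, 70.0, 101.8]
ee_rot: [-0.551, 0.834, -0.0, 0.001]
contact_force: [-0.6, 0.1, 3.4]
gripper_width: 39.7
grasp_force: 60.4
```

```bash
python3 st.py|egrep 'torq|yaw|contact'
```

```text
contact_force [-0.617  0.139  3.431]
wrist_torque [-0.079  0.164  0.095]
yaw -1.9738 tilt 0.08
```

servo_tool --motion '[{"travel": [0,0,0.0001],"rot": [0,0,0.008],"hand": 0.3}]'

```text
clock: 15.38
position: [658.0, 70.0, 101.7]
ee_rot: [-0.53, 0.848, -0.0, 0.001]
contact_force: [-0.4, 0.4, 3.2]
gripper_width: 40.1
grasp_force: 60.3
```

```bash
python3 st.py|egrep 'torq|yaw|contact'
```

```text
contact_force [-0.417  0.433  3.211]
wrist_torque [-0.061  0.213  0.214]
yaw -2.024 tilt 0.08
```

servo_tool --motion '[{"travel": [0,0,0.0001],"rot": [0,0,0.007],"hand": 0.3}]'

```text
clock: 15.47
position: [658.0, 70.0, 101.7]
ee_rot: [-0.511, 0.859, -0.0, 0.001]
contact_force: [-0.9, -0.7, 3.5]
gripper_width: 40.2
grasp_force: 60.3
```

```bash
python3 st.py|egrep 'torq|yaw|contact'
```

```text
contact_force [-0.923 -0.726  3.508]
wrist_torque [-0.082  0.157  0.252]
yaw -2.0682 tilt 0.08
```

servo_tool --motion '[{"travel": [0,0,0.0001],"rot": [0,0,0.008],"hand": 0.3}]'

```text
clock: 15.55
position: [658.0, 70.0, 101.7]
ee_rot: [-0.49, 0.872, -0.0, 0.001]
contact_force: [-1.0, 0.0, 2.3]
gripper_width: 40.2
grasp_force: 60.3
```

```bash
python3 st.py|egrep 'torq|yaw|contact'
```

```text
contact_force [-1.027  0.013  2.337]
wrist_torque [-0.068  0.126  0.254]
yaw -2.1182 tilt 0.09
```

servo_tool --motion '[{"travel": [0,0,0.0001],"rot": [0,0,0.008],"hand": 0.3}]'

```text
clock: 15.63
position: [658.0, 70.0, 101.7]
ee_rot: [-0.468, 0.884, -0.0, 0.001]
contact_force: [-0.9, 0.1, 2.7]
gripper_width: 40.1
grasp_force: 60.3
```

```bash
python3 st.py|egrep 'torq|yaw|contact'
```

```text
contact_force [-0.933  0.084  2.728]
wrist_torque [0.005 0.11  0.302]
yaw -2.1685 tilt 0.09
```

servo_tool --motion '[{"travel": [0,0,0.0001],"rot": [0,0,0.008],"hand": 0.3}]'

```text
clock: 15.72
position: [658.0, 70.0, 101.7]
ee_rot: [-0.445, 0.895, -0.0, 0.001]
contact_force: [-0.6, -0.6, 2.5]
gripper_width: 40.1
grasp_force: 60.3
```

```bash
python3 st.py|egrep 'torq|yaw|contact'
```

```text
contact_force [-0.583 -0.604  2.482]
wrist_torque [-0.067  0.143  0.349]
yaw -2.2186 tilt 0.09
```

servo_tool --motion '[{"travel": [0,0,0.0001],"rot": [0,0,0.008],"hand": 0.3}]'

```text
clock: 15.8
position: [658.0, 70.0, 101.7]
ee_rot: [-0.423, 0.906, -0.0, 0.001]
contact_force: [0.6, -1.0, 2.9]
gripper_width: 39.8
grasp_force: 60.3
```

```bash
python3 st.py|egrep 'torq|yaw|contact'
```

```text
contact_force [ 0.598 -1.     2.87 ]
wrist_torque [-0.139  0.025  0.415]
yaw -2.2687 tilt 0.09
```

servo_tool --motion '[{"travel": [0,0,0.0001],"rot": [0,0,0.008],"hand": 0.3}]'

```text
clock: 15.88
position: [658.1, 70.0, 101.7]
ee_rot: [-0.4, 0.917, -0.0, 0.001]
contact_force: [-0.1, -0.4, 2.6]
gripper_width: 40.3
grasp_force: 60.3
```

```bash
python3 st.py|egrep 'torq|yaw|contact'
```

```text
contact_force [-0.128 -0.421  2.565]
wrist_torque [-0.158  0.085  0.442]
yaw -2.3188 tilt 0.09
```

servo_tool --motion '[{"travel": [0,0,0.0001],"rot": [0,0,0.008],"hand": 0.3},{"travel": [0,0,0],"rot": [0,0,0.006],"hand": 0.3}]'

```text
clock: 16.05
position: [658.1, 70.0, 101.6]
ee_rot: [-0.359, 0.933, -0.0, 0.001]
contact_force: [-0.7, 0.5, 2.6]
gripper_width: 40.3
grasp_force: 60.3
```

```bash
python3 st.py|egrep 'torq|yaw|contact'
```

```text
contact_force [-0.749  0.458  2.637]
wrist_torque [-0.133  0.05   0.462]
yaw -2.4063 tilt 0.1
```

servo_tool --motion '[{"travel": [0,0,0],"rot": [0,0,0],"hand": 0.3},{"travel": [0,0,0],"rot": [0,0,0],"hand": 0.3},{"travel": [0,0,0],"rot": [0,0,0],"hand": 0.3},{"travel": [0,0,0],"rot": [0,0,0],"hand": 0.3}]'

```text
clock: 16.38
position: [658.1, 70.0, 101.6]
ee_rot: [-0.36, 0.933, -0.0, 0.001]
contact_force: [1.0, -0.7, 4.4]
gripper_width: 40.2
grasp_force: 60.4
```

```bash
python3 st.py|egrep 'torq|yaw|contact|joints'
```

```text
joints [ 0.35   0.552 -0.06   0.    -0.957 -1.185]
contact_force [ 1.017 -0.659  4.425]
wrist_torque [-0.06  -0.06   0.284]
yaw -2.405 tilt 0.1
```

servo_tool --motion '[{"travel": [0,0,0],"rot": [0,0,0.007],"hand": 0.3},{"travel": [0,0,0],"rot": [0,0,0.007],"hand": 0.3}]'

```text
clock: 16.55
position: [658.1, 69.9, 101.6]
ee_rot: [-0.318, 0.948, -0.0, 0.001]
contact_force: [0.3, -1.7, 4.4]
gripper_width: 39.9
grasp_force: 60.4
```

```bash
for i in 1 2; do python3 st.py|egrep 'torq|yaw'; done
```

```text
wrist_torque [-0.106 -0.032  0.546]
yaw -2.4942 tilt 0.09
wrist_torque [-0.106 -0.032  0.546]
yaw -2.4942 tilt 0.09
```

servo_tool --motion '[{"travel": [0,0,0],"rot": [0,0,0],"hand": 0.3},{"travel": [0,0,0],"rot": [0,0,0],"hand": 0.3},{"travel": [0,0,0],"rot": [0,0,0],"hand": 0.3}]'

```text
clock: 16.8
position: [658.1, 70.0, 101.6]
ee_rot: [-0.319, 0.948, -0.0, 0.001]
contact_force: [1.4, -0.6, 5.4]
gripper_width: 40.5
grasp_force: 60.5
```

```bash
python3 st.py|egrep 'torq|yaw|contact|joints'
```

```text
joints [ 0.35   0.552 -0.06   0.    -0.957 -1.272]
contact_force [ 1.426 -0.562  5.358]
wrist_torque [-0.081 -0.157  0.371]
yaw -2.4926 tilt 0.1
```

servo_tool --motion '[{"travel": [0,0,0],"rot": [0,0,0],"hand": 0.3},{"travel": [0,0,0],"rot": [0,0,0],"hand": 0.3},{"travel": [0,0,0],"rot": [0,0,0],"hand": 0.3}]'

```text
clock: 17.05
position: [658.1, 69.9, 101.6]
ee_rot: [-0.319, 0.948, -0.0, 0.001]
contact_force: [1.0, -1.3, 5.6]
gripper_width: 40.5
grasp_force: 60.5
```

```bash
python3 st.py|egrep 'torq|yaw|contact|joints'
```

```text
joints [ 0.35   0.552 -0.06   0.    -0.957 -1.272]
contact_force [ 1.023 -1.267  5.573]
wrist_torque [-0.099 -0.174  0.321]
yaw -2.4927 tilt 0.1
```

servo_tool --motion '[{"travel": [0,0,0],"rot": [0,0,0.004],"hand": 0.3},{"travel": [0,0,0],"rot": [0,0,0.004],"hand": 0.3},{"travel": [0,0,0],"rot": [0,0,0.004],"hand": 0.3}]'

```text
clock: 17.3
position: [658.1, 69.9, 101.6]
ee_rot: [-0.283, 0.959, -0.0, 0.001]
contact_force: [1.1, -0.7, 4.8]
gripper_width: 40.4
grasp_force: 60.5
```

```bash
python3 st.py|egrep 'torq|yaw'
```

```text
wrist_torque [-0.144 -0.203  0.514]
yaw -2.5683 tilt 0.1
```

servo_tool --motion '[{"travel": [0,0,0],"rot": [0,0,0],"hand": 0.3},{"travel": [0,0,0],"rot": [0,0,0],"hand": 0.3},{"travel": [0,0,0],"rot": [0,0,0],"hand": 0.3}]'

```text
clock: 17.55
position: [658.1, 69.9, 101.5]
ee_rot: [-0.283, 0.959, -0.0, 0.001]
contact_force: [1.5, -0.7, 5.7]
gripper_width: 40.2
grasp_force: 60.5
```

```bash
python3 st.py|egrep 'torq|yaw'
```

```text
wrist_torque [-0.114 -0.27   0.439]
yaw -2.5677 tilt 0.09
```

servo_tool --motion '[{"travel": [0,0,0],"rot": [0,0,0.004],"hand": 0.3},{"travel": [0,0,0],"rot": [0,0,0.004],"hand": 0.3},{"travel": [0,0,0],"rot": [0,0,0.003],"hand": 0.3}]'

```text
clock: 17.8
position: [658.1, 69.9, 101.5]
ee_rot: [-0.249, 0.968, -0.0, 0.001]
contact_force: [1.6, -1.0, 5.3]
gripper_width: 40.6
grasp_force: 60.5
```

```bash
python3 st.py|egrep 'torq|yaw'
```

```text
wrist_torque [-0.161 -0.288  0.584]
yaw -2.6374 tilt 0.1
```

servo_tool --motion '[{"travel": [0,0,0],"rot": [0,0,0],"hand": 0.3},{"travel": [0,0,0],"rot": [0,0,0],"hand": 0.3},{"travel": [0,0,0],"rot": [0,0,0],"hand": 0.3}]'

```text
clock: 18.05
position: [658.1, 69.9, 101.5]
ee_rot: [-0.25, 0.968, -0.0, 0.001]
contact_force: [1.2, -0.5, 4.7]
gripper_width: 40.0
grasp_force: 60.5
```

```bash
python3 st.py|egrep 'torq|yaw'
```

```text
wrist_torque [-0.122 -0.22   0.43 ]
yaw -2.637 tilt 0.1
```

Torque is 0.58 N m turning and about 0.43 held, well below the 0.9 limit. Releasing and backing off.

servo_tool --motion '[{"travel": [0,0,0],"rot": [0,0,0],"hand": 0.65},{"travel": [0,0,0],"rot": [0,0,0],"hand": 0.65},{"travel": [0,0,0],"rot": [0,0,0],"hand": 0.65},{"travel": [0,0,0],"rot": [0,0,0],"hand": 0.65},{"travel": [0,0,0],"rot": [0,0,0],"hand": 0.65}]'

```text
clock: 18.47
position: [657.0, 69.8, 100.3]
ee_rot: [-0.249, 0.969, 0.0, -0.001]
contact_force: [0.4, 0.3, 0.1]
gripper_width: 55.5
grasp_force: 0.0
```

```bash
python3 look.py w3
```

```text
{'clock': np.float64(18.467), 'joints': array([ 0.35 ,  0.553, -0.061, -0.   , -0.958, -1.418]), 'position': array([656.968,  69.761, 100.342]), 'ee_rot': array([-0.249,  0.969,  0.   , -0.001]), 'contact_force': array([0.446, 0.296, 0.102]), 'wrist_torque': array([ 0.002, -0.005,  0.008]), 'grasp_force': np.float64(0.0), 'gripper_width': np.float64(55.484)}
11154 circ (653.1966552734375, 67.78263854980469) 31.648662567138672 z [121.73481399 128.69690195 129.53958556 136.5277152  143.63237434]
stud top 2213 [653.98344531  67.58762618 142.81594985]
offset to nut in tool mm [  4.3   0.1 -29.7] toolx yaw -2.6389326165084586
```

servo_tool --motion '[{"travel": [0,0,-0.03],"rot": [0,0,0],"hand": 0.65},{"travel": [0,0,-0.04],"rot": [0,0,0],"hand": 0.65},{"travel": [0,0,-0.05],"rot": [0,0,0],"hand": 0.65},{"travel": [0,0,-0.06],"rot": [0,0,0],"hand": 0.65},{"travel": [0,0,-0.06],"rot": [0,0,0],"hand": 0.65},{"travel": [0,0,-0.06],"rot": [0,0,0],"hand": 0.65},{"travel": [0,0,-0.06],"rot": [0,0,0],"hand": 0.65},{"travel": [0,0,-0.06],"rot": [0,0,0],"hand": 0.65},{"travel": [0,0,-0.06],"rot": [0,0,0],"hand": 0.65},{"travel": [0,0,0],"rot": [0,0,0],"hand": 0.65}]'

```text
clock: 19.35
position: [659.4, 70.0, 226.4]
ee_rot: [-0.249, 0.968, -0.0, 0.004]
contact_force: [0.2, -0.5, 1.9]
gripper_width: 55.6
grasp_force: 0.0
```

```bash
python3 look.py w4; python3 - <<'E'
from h import *
im,d=get_image("scene");cv2.imwrite("pics/s2.png",cv2.resize(im[130:270,280:470][:,:,::-1],None,fx=4,fy=4,interpolation=2))
a=cv2.imread("pics/w3.png");b=cv2.imread("pics/w4.png");cv2.imwrite("pics/w34.png",np.hstack([a[200:400,220:420],b[100:300,220:420]]))
E
```

```text
{'clock': np.float64(19.35), 'joints': array([ 0.35 ,  0.449,  0.096,  0.002, -1.209, -1.418]), 'position': array([659.422,  70.021, 226.359]), 'ee_rot': array([-0.249,  0.968, -0.   ,  0.004]), 'contact_force': array([ 0.239, -0.473,  1.909]), 'wrist_torque': array([-0.05 , -0.057, -0.015]), 'grasp_force': np.float64(0.0), 'gripper_width': np.float64(55.565)}
2494 circ (655.9102783203125, 69.33776092529297) 21.019939422607422 z [126.30539901 128.75387274 129.37856381 130.17664696 143.61907273]
stud top 368 [655.54598045  68.78076332 143.0762112 ]
offset to nut in tool mm [ 4.2  1.4 96.3] toolx yaw -2.6379995759441814
```

View pics/s2.png

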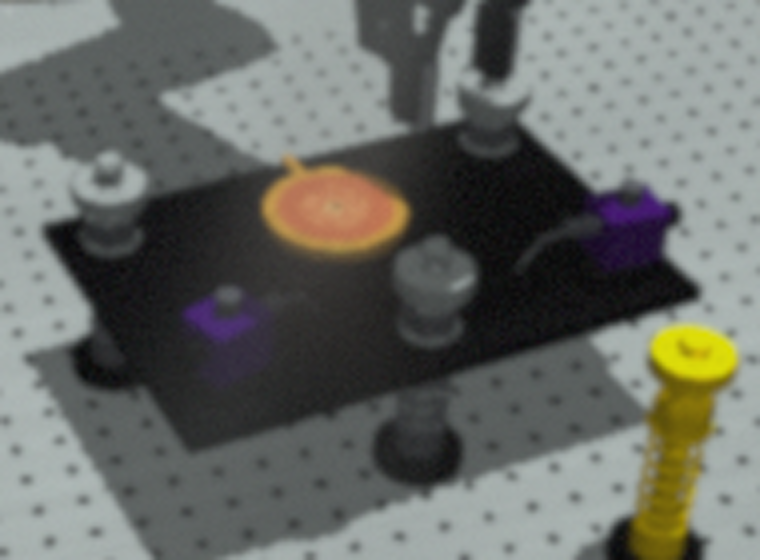

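View pics/w4.png

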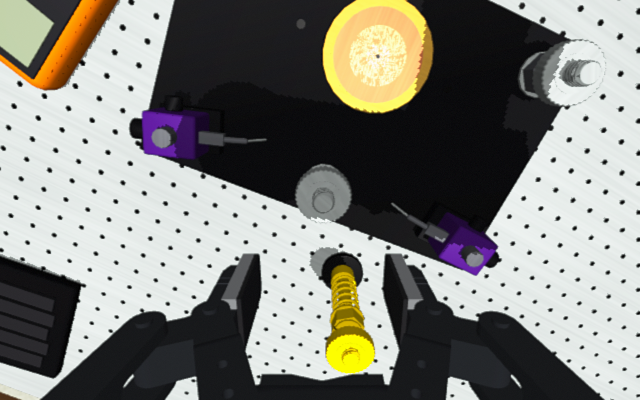

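The pictures show the lock nut seated at (435,280) in the scene crop. The probes are where they were, the meter looks undisturbed, and the gripper is clear of everything. Handing in.

```bash
python3 -c "
from bench import job_done;print(job_done())"
```

```text
the job is handed in; nothing more can be done
None
```

I ran the lock nut down about 1.36 turns and tightened it to about 0.58 N m while turning (about 0.43 N m held), then let go and handed in; the probes and meter look undisturbed, but I didn't measure the hex nut's angle or the contact force directly, and the hand-in gave no verdict.

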